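# Knock the stuck axle spacer out of the press anvil

## Robot

A 6-joint arm with a two-finger parallel gripper is mounted at the origin on the work surface. World frame = base frame: x ahead of the robot, y to its left, z up, the work surface at z = 0. Lengths are in mm, angles in rad, forces in N, time in s.
With the tool pointing down it reaches from about 275 to 750 mm from the base axis. Payload 10.2 kg.
Tool frame: the origin (TCP) lies between the finger pads; the fingertips stand 17 mm ahead of it and the grasp point (between the pads) lies 2 mm behind it; z points along the fingers, y is the line along which they close (so a half turn about z gives the same grasp; the last joint's range is limited). The gripper opens to 85 mm and grips with 20 to 120 N. Pads are 22 mm wide; open, the fingers measure 114 mm over their backs; the gripper's body (76 mm by 85 mm) begins 54 mm behind the grasp point. The pads swing forward as they close: fully open they stand 13 mm farther back than shut.
Start: joints at [0.903, 0.313, 1.498, -0, 1.331, -0.223], TCP at [225.909, 473.916, 248.294] pointing down, gripper open.
Joint ranges: [-2.94, 2.94], [-0.97, 2.17], [0.19, 2.56], [-1.23, 4.37], [0.02, 3.11], [-2.88, 2.88]. Speed limits (rad/s): [2.39, 2.39, 3.01, 3.14, 3.14, 3.14].

## Interface

Orientations are given as a unit quaternion [w, x, y, z].
In Python, from rig import * gives the robot as it stands.
- The arm moves only by the tool step_arm, never from a script. Its argument "commands" is text: rows parted by semicolons, each of 7 numbers parted by spaces: the opening, from 0 (shut) to 1 (fully open), then the shift along the tool's x, y, z in cm, then the turn, a rotation vector about the tool's x, y, z in rad. In form: hand x y z rx ry rz; .... A call has 1 to 20 rows; each row is the pose to reach, as a shift and turn from the pose commanded when the call began, along the tool's axes at that moment; what a row does not reach only later rows make up. A row lasts 1/12 s, in which the tool goes at most 41.7 mm and 7.16 degrees, less where a joint would pass 70% of its speed; a pose out of reach is approached as far as the arm can. A call with a gripper value outside its range is refused whole. The fingers move at their own pace and stop on an object; "newtons" is the grip in N (left out, the last holds). Time passes only in rows, so rows that repeat a pose let the fingers close. It gives the time, the measured TCP pose, the force, the opening and the grip force at its end, in the units of the state.
- sense(): the state, without advancing time (a new reading comes with each control period).
- capture(name): name is "scene" or "top" or "wrist"; returns the picture (400x640x3 uint8, red, green, blue); there is no depth.
- camera_model(name): a dict with "mtx" (3x3 intrinsics, pixels), "eye" and "rotation" of the camera in the world. Camera axes: x right, y down, z forward; pixel columns grow to the right and rows downward; lengths in mm; the calibration is good to about 2 mm. A picture is of the moment at which its call begins: read the wrist's pose just before it. camera_model takes no time and is no camera call; for the wrist camera it gives the pose at the moment of the call.
- finish_job(): hands the job in; it is judged then, once.
Trained networks look in the newest picture that a camera, given by its name, has taken for a name from the list of things; names that differ only in an ending like _2 or _b are one class to them, and where a whole thing is asked for, a point or a joint stands for the part that bears it (a point fixed in the world has none). Each returns a list of dicts, best first, with "score" (0 to 1); they miss things now and then, are a little off and sometimes report something else, mostly with a low value. They report only what shows in the picture. A call takes as long as a camera call.
- search_frame(camera, label): "rect" ([centre column, centre row, width, height] in pixels, round what is visible of it).
- trace(camera, label): "mask" (400x640 bool, what is visible of it) and "rect" ([centre column, centre row, width, height] in pixels, round what is visible of it).
- spot_point(camera, label): "xy" ([column, row] in pixels: a listed point, or the origin of a listed thing).
The state is a dict: "time_s": time; "joints": joint angles; "dq": joint speeds; "tau": joint torques, N m; "eef_pos": TCP position; "ee_rot": TCP orientation; "force": force on the tool from outside, world axes, zero at the start; "wrist_torque": the same for the moment, N m; "grip_width": opening from 0.0 (shut) to 1.0 (fully open); "grip_force": force on a finger pad.
Only numpy, scipy, OpenCV 4.12 (cv2) and the standard library are available. Lean on these libraries where they do the work, as an engineer would, in place of code of your own. Each camera call takes 0.05 s, during which the arm holds its last target. There are 200 camera calls.

## Task

The chrome axle spacer is stuck flush in the bore of the press anvil. Work the knockout by its handle: feel for the hidden hole in the sole plate and push the rod up through it, never ramming it, until the spacer stands well out of the bore; then take the spacer out and stand it gently on its end in the aluminium tray. Leave the other parts on the bench where they are.

Things in the scene. Friction and masses are not known exactly. Their poses are not given: they have to be found in the camera images.
- anvil: Dark iron press anvil fixed to the bench: block 100 (its x) by 130 (its y) by 36 mm on two legs, top face 126 mm above the bench, underside 90 mm. Origin on the bench under the axis of the upright bore (41.5 mm across) at the block's centre; z up; the handle stands on its -x side.
- bore (a point): Centre of the bore's mouth in the anvil's top face, 126 mm above the bench. Two small brass spring shoes in the bore grip the spacer by friction: pushing it out takes about 6 to 15 N, weight included, and they hold it up where it is pushed to. It may come up leaning by a few degrees.
- sole (a point): Point under the bore axis on the underside of the sole plate, a 60 by 72 mm plate hung under the block, 80 to 90 mm above the bench. Its round through hole (15 mm across) is hidden: it lies at the anvil's x = 0 but anywhere from 11 mm to one side to 11 mm to the other along the anvil's y. Find it by feel.
- rod: Upright steel knockout rod, 12 mm across, under the sole plate. Origin on its axis 68 mm below its upper end; origin height above the bench = lift, 0 to 46 mm: at 0 the end is 12 mm below the sole plate, at 22 mm it reaches the spacer, at 42 mm the spacer is 20 mm out. Stays at the anvil's x = 0. Its end must never carry over 25 N, against plate or spacer.
- handle (a point): Middle of the knockout's grip: upright iron block 28 (anvil's x) by 16 (anvil's y) by 40 mm high, top 15 mm above this point, 105 mm from the rod on the anvil's -x side, rigidly joined to it. Lowered: 125 mm above the bench. Slides along the anvil's y, 17 mm either way (drag 1 N), and lifts (weight 1.7 N, drag 2.2 N: stays where left). Pinch it from above across the 16 mm.
- spacer: Solid chrome axle spacer, a plain cylinder 40 mm across and 36 mm high, about 0.25 kg. Origin at the centre of its lower end, z along its axis. It starts flush in the anvil's bore, resting on the sole plate 90 mm above the bench.
- tray: Square aluminium tray fixed to the bench, 120 by 120 mm outside, walls 4 mm thick and 18 mm high, floor 4 mm above the bench. Origin on the bench at its centre.
- clutch_hub: Bystander: dark iron clutch hub, loose, 80 mm flange with a 48 mm boss, 40 mm high, origin at the underside's centre.
- drift: Bystander: brass drift punch lying along its y, 125 mm long, 13 mm thick, loose; origin on the bench near its middle.
- sleeve: Bystander: chrome tube 32 mm across, 42 mm high, standing on end, loose; origin at the underside's centre.

How it is judged (in metres and radians):
On the way:
1. the rod, up through the sole plate, has pushed the spacer at least 12 mm out of the bore (z of spacer in the frame of anvil above 0.102 m and z of rod in the frame of anvil above 0.032 m and horizontal distance between spacer and anvil below 0.006 m), for 0.2 s.
At the end, for the whole second after the job is handed in: The spacer stands on its end (within 7 degrees) on the tray's floor, its axis within 40 mm of the tray's centre along both of the tray's sides, released and at rest (x of spacer in the frame of tray between -0.04 and 0.04 m and y of spacer in the frame of tray between -0.04 and 0.04 m and height (world z) of spacer between 0.001 and 0.009 m and angle between spacer's own z axis and vertical below 0.12 rad and linear speed of spacer below 0.02 m/s); the robot touches nothing.
It fails at once if the knockout rod carried more than 25 N (contact force between rod and anything else above 25 N).
It fails at once if the spacer was dropped or slammed into the tray (over 40 N) (contact force between spacer and tray above 40 N).
It fails at once if the clutch hub, drift punch or chrome tube was shifted by over 30 mm (distance of any of clutch_hub, drift, sleeve from where it was at the start of the episode above 0.03 m).
It also fails if it takes over 72 s, if anything falls off the work surface, if the arm or the gripper's body presses on something with over 40 N, if the wrist force passes 120 N, or if a joint passes its speed limit or range.

## Working session

There is one attempt and no reset: what is moved stays moved. The work goes in short steps, Python scripts to look and compute and a tool call to move; the robot and the scene stay as the last step left them, time stands still between calls to the robot, and variables do not carry over. Pictures are saved under pics/ and viewed, at most 10 in all, crops included, and the job is handed in when it is done.

Besides the shell and the picture viewer there is one more tool, called after "Request:" as a command line: name --argument value ..., lists and objects as JSON in quotes. step_arm: Moves the arm, as the interface text tells. Its arguments: {"type":"object","properties":{"commands":{"type":"string"},"newtons":{"type":"number"}},"required":["commands"]}

```bash
mkdir -p pics; cat > h.py <<'E'
from rig import *
import numpy as np, cv2
from scipy.spatial.transform import Rotation as R
def ray(cam,px,z):
    m=camera_model(cam); K=np.array(m["mtx"]);Rm=np.array(m["rotation"]);e=np.array(m["eye"])
    d=Rm@np.linalg.solve(K,[px[0],px[1],1.]); return e+d*(z-e[2])/d[2]
def tri(obs):
    A=np.zeros((3,3));b=np.zeros(3)
    for cam,px in obs:
        m=camera_model(cam);e=np.array(m["eye"]);d=np.array(m["rotation"])@np.linalg.solve(np.array(m["mtx"]),[px[0],px[1],1.]);d/=np.linalg.norm(d)
        P=np.eye(3)-np.outer(d,d);A+=P;b+=P@e
    return np.linalg.solve(A,b)
def save(n,im): cv2.imwrite("pics/"+n,np.ascontiguousarray(im[:,:,::-1]))
E
python3 - <<'E'
from h import *
a=capture("top");b=capture("scene")
save("a.png",np.vstack([a,b])[:, :] if 0 else cv2.resize(np.vstack([a,b]),(480,600)));
print({k:np.round(v,3).tolist() for k,v in camera_model("top").items() if k!="mtx"})
print(camera_model("scene"))
for l,z in [("bore",126),("handle",125),("spacer",126),("tray",0),("anvil",0),("clutch_hub",0),("drift",0),("sleeve",0)]:
    for c in("top","scene"):
        r=spot_point(c,l)
        print(l,c,[(np.round(x["xy"]).tolist(),round(x["score"],2),np.round(ray(c,x["xy"],z)[:2]).tolist()) for x in r[:2]])
save("top.png",a);save("scene.png",b)
print(sense())
E
```

```text
{'eye': [447.428, 16.822, 966.962], 'rotation': [-0.078, 0.703, -0.702, 0.082]}
{'mtx': array([[418.89287994,   0.        , 313.90715489],
       [  0.        , 418.89287994, 198.27370084],
       [  0.        ,   0.        ,   1.        ]]), 'eye': array([1013.27143516,  321.77473418,  722.84193874]), 'rotation': array([-0.14603225,  0.3905885 ,  0.8549629 , -0.30846984])}Traceback (most recent call last):
  File "<stdin>", line 9, in <module>
  File "h.py", line 6, in ray
    d=Rm@np.linalg.solve(K,[px[0],px[1],1.]); return e+d*(z-e[2])/d[2]
      ~~^~~~~~~~~~~~~~~~~~~~~~~~~~~~~~~~~~~~
ValueError: matmul: Input operand 1 has a mismatch in its core dimension 0, with gufunc signature (n?,k),(k,m?)->(n?,m?) (size 3 is different from 4)
```

```bash
sed -i 's/np.array(m\["rotation"\])/R.from_quat(np.array(m["rotation"])[[1,2,3,0]]).as_matrix()/' h.py
python3 - <<'E'
from h import *
a=capture("top");b=capture("scene")
save("top.png",a);save("scene.png",b)
for l,z in [("bore",126),("handle",125),("spacer",90),("tray",0),("anvil",0),("clutch_hub",0),("drift",0),("sleeve",0)]:
    o=[]
    for c in("top","scene"):
        r=spot_point(c,l)
        if r:o.append((c,r[0]["xy"]))
        print(l,c,[(np.round(x["xy"]).tolist(),round(x["score"],2),np.round(ray(c,x["xy"],z)[:2]).tolist()) for x in r[:2]])
    if len(o)==2: print("   tri",np.round(tri(o)))
for c in("top","scene"):
  for l in ("handle","tray","anvil"):
    for r in search_frame(c,l)[:1]: print(c,l,np.round(r["rect"]),r["score"])
for l in ("anvil","tray"):
    m=trace("top",l)[0]["mask"].astype(np.uint8)
    print(l,cv2.minAreaRect(cv2.findNonZero(m)), [np.round(ray("top",p,126 if l=="anvil" else 18)[:2]).tolist() for p in cv2.boxPoints(cv2.minAreaRect(cv2.findNonZero(m)))])
print(sense())
E
```

```text
bore top [([321.0, 214.0], 0.88, [598.0, -2.0])]
bore scene [([322.0, 188.0], 0.68, [601.0, -6.0])]
   tri [599.  -4. 125.]
handle top [([327.0, 265.0], 0.6, [496.0, -14.0])]
handle scene [([354.0, 159.0], 0.86, [499.0, -8.0])]
   tri [496. -12. 121.]
spacer top [([324.0, 218.0], 0.59, [596.0, -10.0]), ([324.0, 210.0], 0.58, [613.0, -10.0])]
spacer scene [([318.0, 202.0], 0.57, [611.0, -8.0])]
   tri [600. -13.  74.]
tray top [([436.0, 256.0], 0.97, [525.0, -266.0]), ([258.0, 168.0], 0.17, [730.0, 144.0])]
tray scene [([261.0, 151.0], 0.65, [520.0, -266.0])]
   tri [ 524. -263.    5.]
anvil top [([325.0, 220.0], 0.66, [608.0, -13.0])]
anvil scene [([318.0, 226.0], 0.57, [605.0, -11.0])]
   tri [606. -12.   2.]
clutch_hub top [([204.0, 256.0], 0.95, [524.0, 260.0])]
clutch_hub scene [([448.0, 275.0], 0.9, [526.0, 257.0])]
   tri [524. 258.  -1.]
drift top [([369.0, 169.0], 0.81, [728.0, -120.0])]
drift scene [([232.0, 239.0], 0.8, [747.0, -124.0])]
   tri [ 737. -128.  -17.]
sleeve top [([258.0, 166.0], 0.72, [735.0, 143.0])]
sleeve scene [([335.0, 310.0], 0.56, [729.0, 136.0])]
   tri [732. 140.  11.]
top handle [324. 254.   9.  30.] 0.62
top tray [437. 256.  55.  58.] 0.72
top anvil [324. 229.  74.  91.] 0.97
scene handle [354. 165.  13.  32.] 0.8
scene tray [260. 151.  66.  51.] 0.69
scene anvil [316. 210.  97. 120.] 0.97
anvil ((320.912353515625, 228.0601043701172), (73.72052001953125, 85.70966339111328), 2.436648368835449) [[488.0, 74.0], [660.0, 69.0], [654.0, -81.0], [482.0, -70.0]]Traceback (most recent call last):
  File "<stdin>", line 15, in <module>
IndexError: list index out of range
```

View pics/top.png

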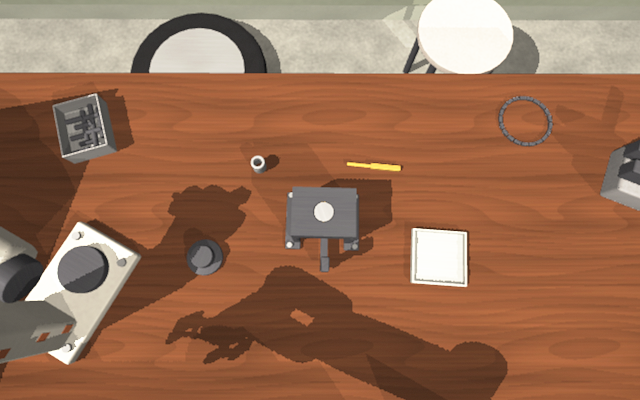

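View pics/scene.png

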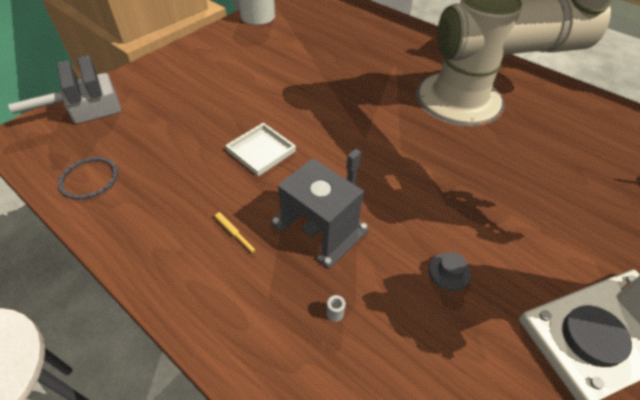

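```bash
cat >> h.py <<'E'
def go(p,yaw):
    """tool down, tool y axis at world angle yaw(rad) mod pi; prints shift in cm & rotvec, in tool axes"""
    s=sense(); Rt=R.from_quat(np.array(s["ee_rot"])[[1,2,3,0]])
    best=None
    for k in (0,1):
        y=np.array([np.cos(yaw+k*np.pi),np.sin(yaw+k*np.pi),0]);z=np.array([0,0,-1.]);x=np.cross(y,z)
        rv=(Rt.inv()*R.from_matrix(np.c_[x,y,z])).as_rotvec()
        if best is None or np.linalg.norm(rv)<np.linalg.norm(best): best=rv
    print("t",round(s["time_s"],2),"at",np.round(s["eef_pos"],1),"tooly",np.round(Rt.as_matrix()[:,1],3),"toolz",np.round(Rt.as_matrix()[:,2],3),"j",np.round(s["joints"],2))
    print("shift cm",np.round(Rt.inv().apply(np.array(p)-s["eef_pos"])/10,2),"rot",np.round(best,3))
E
python3 - <<'E'
from h import *
go([520,-8,340],np.pi/2)
print(sense()["force"],camera_model("wrist"))
a=cv2.imread("pics/top.png"); save("z.png",cv2.resize(a[170:285,270:390,::-1],None,fx=5,fy=5,interpolation=cv2.INTER_CUBIC))
E
```

```text
t 1.45 at [225.9 473.9 248.3] tooly [0.43  0.903 0.   ] toolz [ 0. -0. -1.] j [ 0.9   0.31  1.5  -0.    1.33 -0.22]
shift cm [-47.28 -30.85  -9.17] rot [ 0.     0.    -0.445]
[-0.28457879 -0.23287364  0.01855244] {'mtx': array([[300.34460068,   0.        , 315.23505453],
       [  0.        , 300.34460068, 199.7519847 ],
       [  0.        ,   0.        ,   1.        ]]), 'eye': array([156.1977566 , 507.59608042, 374.92719734]), 'rotation': array([0.12969089, 0.83548601, 0.52768789, 0.08178561])}
```

View pics/z.png

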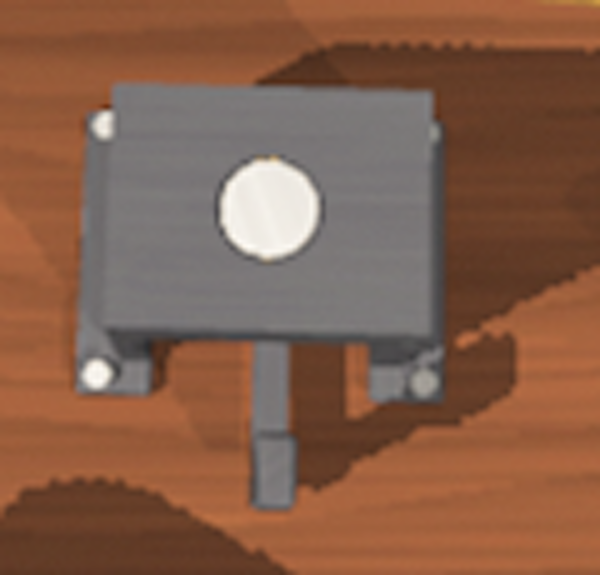

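Request:
step_arm --commands "1 -3.4 -2.2 -0.7 0 0 -0.03; 1 -6.8 -4.4 -1.4 0 0 -0.06; 1 -10.2 -6.6 -2 0 0 -0.1; 1 -13.6 -8.8 -2.7 0 0 -0.13; 1 -17 -11 -3.4 0 0 -0.16; 1 -20.4 -13.2 -4 0 0 -0.19; 1 -23.8 -15.4 -4.7 0 0 -0.22; 1 -27.2 -17.6 -5.4 0 0 -0.25; 1 -30.6 -19.8 -6 0 0 -0.29; 1 -34 -22 -6.7 0 0 -0.32; 1 -37.4 -24.2 -7.4 0 0 -0.35; 1 -40.8 -26.4 -8 0 0 -0.38; 1 -44 -28.8 -8.7 0 0 -0.41; 1 -47.3 -30.9 -9.2 0 0 -0.445; 1 -47.3 -30.9 -9.2 0 0 -0.445; 1 -47.3 -30.9 -9.2 0 0 -0.445; 1 -47.3 -30.9 -9.2 0 0 -0.445"

```text
time_s: 2.87
eef_pos: [519.7, -8.2, 340.1]
ee_rot: [-0.0, 0.0, 1.0, 0.0]
force: [0.4, -0.7, 0.6]
grip_width: 1.001
grip_force: 0.0
```

```bash
python3 - <<'E'
from h import *
P=lambda u,v,z:ray("top",(u/5+270,v/5+170),z)[:2]
c=[P(u,v,126) for u,v in((112,84),(433,92),(436,340),(105,328))]
print(np.round(c,1),np.round(np.mean(c,0),1)); print("bore",P(270,209,126))
a=capture("wrist");save("w.png",a)
print(camera_model("wrist")["eye"])
for l,z in [("bore",126),("handle",125),("tray",0)]:
    print(l,[(np.round(x["xy"]).tolist(),round(x["score"],2),np.round(ray("wrist",x["xy"],z)[:2],1).tolist()) for x in spot_point("wrist",l)[:2]])
go([520,-8,340],np.pi/2)
E
```

```text
[[654.   55.9]
 [650.7 -74.7]
 [549.6 -73.6]
 [554.3  57.6]] [602.2  -8.7]
bore [602.31505641  -8.10947457]
[442.26311741  -7.56796121 466.92747407]
bore [([316.0, 243.0], 0.94, [607.3, -5.6])]
handle [([314.0, 157.0], 0.56, [499.9, -8.9])]
tray [([154.0, 161.0], 0.67, [528.2, -259.8])]
t 3.07 at [519.6  -7.5 340.5] tooly [-0.002  1.    -0.   ] toolz [ 0. -0. -1.] j [-0.24  0.25  1.34  0.    1.55 -1.81]
shift cm [-0.04 -0.05  0.05] rot [-0.     0.     0.002]
```

View pics/w.png

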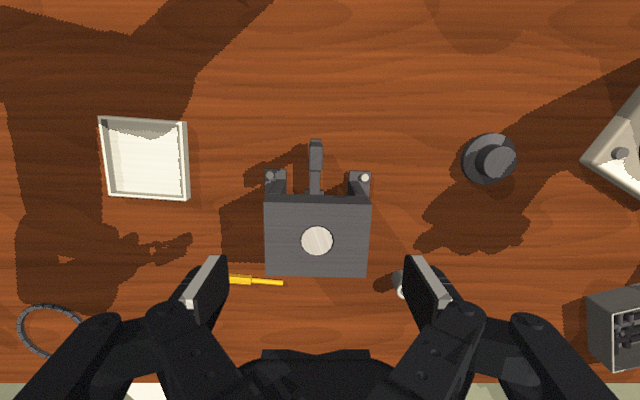

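The pictures agree with the networks. In the wrist view the block spans about (264–371, 203–277), the bore is at (317, 240) and the handle top at (316, 145). The tray is at (145, 160). Anvil yaw is about -0.02 rad. Next I lower the open gripper over the handle and close gently.

Request:
step_arm --commands "0.7 2.06 -0.1 3 0 0 0.018; 0.7 2.06 -0.1 6 0 0 0.018; 0.7 2.06 -0.1 9 0 0 0.018; 0.7 2.06 -0.1 12 0 0 0.018; 0.7 2.06 -0.1 15 0 0 0.018; 0.7 2.06 -0.1 17.5 0 0 0.018; 0.7 2.06 -0.1 19.5 0 0 0.018; 0.7 2.06 -0.1 21 0 0 0.018; 0.7 2.06 -0.1 21.3 0 0 0.018; 0.3 2.06 -0.1 21.3 0 0 0.018; 0.3 2.06 -0.1 21.3 0 0 0.018; 0.3 2.06 -0.1 21.3 0 0 0.018; 0.3 2.06 -0.1 21.3 0 0 0.018" --newtons 25

```text
time_s: 4.15
eef_pos: [499.8, -9.6, 128.3]
ee_rot: [0.001, 0.009, 1.0, -0.0]
force: [1.1, -0.6, -0.7]
grip_width: 0.299
grip_force: 0.0
```

```bash
python3 - <<'E'
from h import *
go([499,-9,127],np.pi/2-.02)
a=capture("wrist");save("w2.png",a)
print(sense()["force"],sense()["grip_width"])
for l,z in [("bore",126),("handle",125)]:
    print(l,[(np.round(x["xy"]).tolist(),round(x["score"],2),np.round(ray("wrist",x["xy"],z)[:2],1).tolist()) for x in spot_point("wrist",l)[:2]])
E
```

```text
t 4.15 at [499.8  -9.6 128.3] tooly [ 0.018  1.    -0.   ] toolz [ 0.002 -0.001 -1.   ] j [-0.25  0.39  1.73 -0.    1.02 -1.81]
shift cm [0.08 0.05 0.13] rot [-0.     0.002  0.002]
[ 0.21265529 -0.19235763 -0.39800829] 0.29754560297882415
bore []
handle [([316.0, 269.0], 0.95, [499.0, -8.9])]
```

View pics/w2.png

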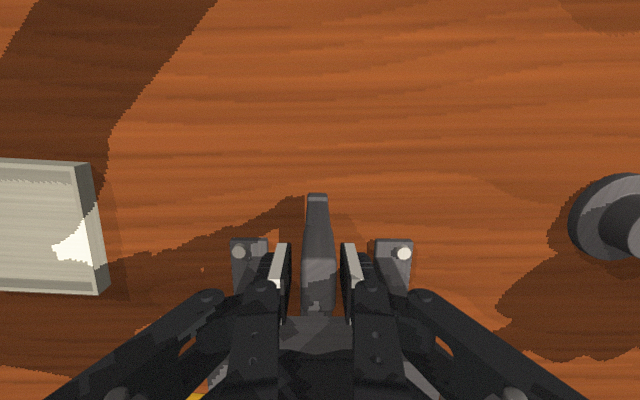

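The handle, at column 316, sits centred between the pads at columns 282 and 347. I close on it.

Request:
step_arm --commands "0 0 0 0 0 0 0; 0 0 0 0 0 0 0; 0 0 0 0 0 0 0; 0 0 0 0 0 0 0; 0 0 0 0 0 0 0; 0 0 0 0 0 0 0" --newtons 25

```text
time_s: 4.8
eef_pos: [499.4, -9.6, 127.6]
ee_rot: [0.0, 0.009, 1.0, -0.0]
force: [-2.3, 0.9, 6.9]
grip_width: 0.179
grip_force: 30.5
```

Request:
step_arm --commands "0 0 0 -0.2 0 0 0; 0 0 0 -0.4 0 0 0; 0 0 0 -0.6 0 0 0; 0 0 0 -0.8 0 0 0; 0 0 0 -0.9 0 0 0; 0 0 0 -0.9 0 0 0; 0 0 0 -0.9 0 0 0"

```text
time_s: 5.38
eef_pos: [499.4, -9.6, 136.5]
ee_rot: [0.0, 0.009, 1.0, -0.0]
force: [2.2, -0.2, -0.8]
grip_width: 0.181
grip_force: 29.7
```

Request:
step_arm --commands "0 0 0 -0.05 0 0 0; 0 0 0 -0.1 0 0 0; 0 0 0 -0.15 0 0 0; 0 0 0 -0.2 0 0 0; 0 0 0 -0.25 0 0 0; 0 0 0 -0.3 0 0 0; 0 0 0 -0.35 0 0 0; 0 0 0 -0.35 0 0 0; 0 0 0 -0.35 0 0 0"

```text
time_s: 6.13
eef_pos: [499.4, -9.6, 139.9]
ee_rot: [0.0, 0.009, 1.0, -0.0]
force: [3.3, -0.4, -3.5]
grip_width: 0.179
grip_force: 29.3
```

Request:
step_arm --commands "0 0 0 -0.03 0 0 0; 0 0 0 -0.06 0 0 0; 0 0 0 -0.06 0 0 0; 0 0 0 -0.06 0 0 0"

```text
time_s: 6.47
eef_pos: [499.3, -9.6, 140.4]
ee_rot: [0.0, 0.009, 1.0, -0.0]
force: [4.2, -0.5, -4.3]
grip_width: 0.178
grip_force: 29.3
```

Request:
step_arm --commands "0 0 0 -0.03 0 0 0; 0 0 0 -0.06 0 0 0; 0 0 0 -0.06 0 0 0; 0 0 0 -0.06 0 0 0"

```text
time_s: 6.8
eef_pos: [499.4, -9.6, 141.0]
ee_rot: [0.0, 0.009, 1.0, -0.0]
force: [4.5, -1.1, -3.9]
grip_width: 0.184
grip_force: 29.2
```

Request:
step_arm --commands "0 0 0 -0.04 0 0 0; 0 0 0 -0.08 0 0 0; 0 0 0 -0.12 0 0 0; 0 0 0 -0.16 0 0 0; 0 0 0 -0.16 0 0 0; 0 0 0 -0.16 0 0 0"

```text
time_s: 7.3
eef_pos: [499.4, -9.6, 142.7]
ee_rot: [0.0, 0.009, 1.0, -0.0]
force: [4.4, -1.7, -3.2]
grip_width: 0.184
grip_force: 29.3
```

Request:
step_arm --commands "0 0 0 -0.04 0 0 0; 0 0 0 -0.08 0 0 0; 0 0 0 -0.12 0 0 0; 0 0 0 -0.16 0 0 0; 0 0 0 -0.2 0 0 0; 0 0 0 -0.24 0 0 0; 0 0 0 -0.24 0 0 0; 0 0 0 -0.24 0 0 0"

```text
time_s: 7.97
eef_pos: [499.3, -9.6, 145.0]
ee_rot: [0.0, 0.009, 1.0, -0.0]
force: [4.4, -1.6, -5.4]
grip_width: 0.184
grip_force: 29.2
```

```bash
python3 - <<'E'
from h import *
a=capture("wrist");b=capture("scene")
save("w3.png",np.hstack([a[180:400,200:440],b[100:320,230:470]]))
for c in("wrist","scene"):
  print(c,[(np.round(x["xy"]).tolist(),round(x["score"],2)) for x in spot_point(c,"handle")[:2]])
E
```

```text
wrist [([314.0, 274.0], 0.73)]
scene [([356.0, 153.0], 0.73)]
```

View pics/w3.png

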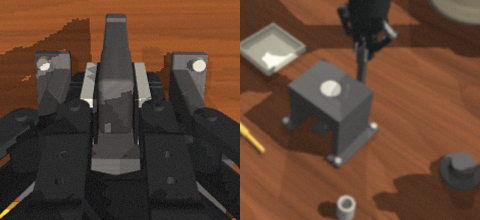

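Request:
step_arm --commands "0 0 0 -0.04 0 0 0; 0 0 0 -0.08 0 0 0; 0 0 0 -0.12 0 0 0; 0 0 0 -0.16 0 0 0; 0 0 0 -0.2 0 0 0; 0 0 0 -0.25 0 0 0; 0 0 0 -0.3 0 0 0; 0 0 0 -0.35 0 0 0; 0 0 0 -0.4 0 0 0; 0 0 0 -0.4 0 0 0; 0 0 0 -0.4 0 0 0"

```text
time_s: 9.08
eef_pos: [499.3, -9.7, 149.0]
ee_rot: [-0.0, 0.009, 1.0, -0.0]
force: [4.1, -2.0, -5.6]
grip_width: 0.182
grip_force: 29.2
```

Request:
step_arm --commands "0 0 0 -0.03 0 0 0; 0 0 0 -0.06 0 0 0; 0 0 0 -0.09 0 0 0; 0 0 0 -0.12 0 0 0; 0 0 0 -0.12 0 0 0"

```text
time_s: 9.5
eef_pos: [499.4, -9.7, 149.9]
ee_rot: [-0.0, 0.009, 1.0, -0.0]
force: [5.9, -3.6, -9.3]
grip_width: 0.18
grip_force: 28.7
```

Request:
step_arm --commands "0 0 -0.03 -0.03 0 0 0; 0 0 -0.05 -0.06 0 0 0; 0 0 -0.05 -0.09 0 0 0; 0 0 -0.05 -0.12 0 0 0; 0 0 -0.05 -0.12 0 0 0"

```text
time_s: 9.92
eef_pos: [499.4, -9.9, 150.7]
ee_rot: [-0.0, 0.009, 1.0, 0.0]
force: [8.5, -1.2, -12.1]
grip_width: 0.184
grip_force: 28.2
```

Request:
step_arm --commands "0 0 0 -0.03 0 0 0; 0 0 0 -0.06 0 0 0; 0 0 0 -0.09 0 0 0; 0 0 0 -0.12 0 0 0; 0 0 0 -0.12 0 0 0"

```text
time_s: 10.33
eef_pos: [499.4, -9.9, 151.9]
ee_rot: [-0.0, 0.009, 1.0, 0.0]
force: [8.2, -1.2, -11.2]
grip_width: 0.184
grip_force: 28.2
```

Request:
step_arm --commands "0 0 0 -0.04 0 0 0; 0 0 0 -0.08 0 0 0; 0 0 0 -0.12 0 0 0; 0 0 0 -0.16 0 0 0; 0 0 0 -0.2 0 0 0; 0 0 0 -0.24 0 0 0; 0 0 0 -0.28 0 0 0; 0 0 0 -0.32 0 0 0; 0 0 0 -0.36 0 0 0; 0 0 0 -0.4 0 0 0; 0 0 0 -0.4 0 0 0"

```text
time_s: 11.25
eef_pos: [499.4, -9.9, 155.8]
ee_rot: [-0.0, 0.009, 1.0, 0.0]
force: [7.9, -1.4, -12.0]
grip_width: 0.181
grip_force: 28.1
```

```bash
python3 - <<'E'
from h import *
b=capture("scene")
save("s4.png",cv2.resize(b[140:240,260:420],None,fx=4,fy=4,interpolation=cv2.INTER_CUBIC))
print(trace("scene","spacer")[0]["rect"] )
E
```

```text
[319.0, 189.6, 20.6, 19.3]
```

View pics/s4.png

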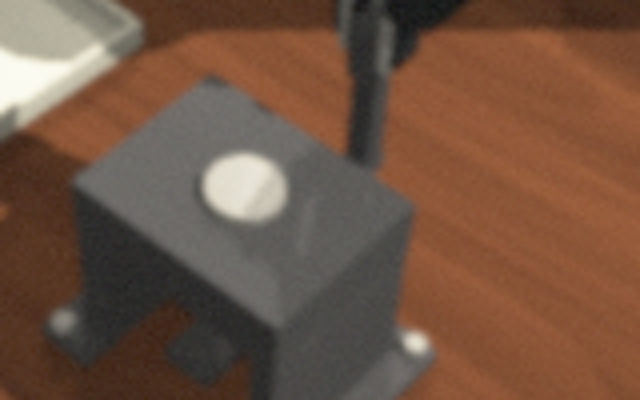

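```bash
python3 - <<'E'
from h import *
a=cv2.imread("pics/scene.png");b=capture("scene")[:,:,::-1]
for im in(a,b):
    m=(im[170:210,295:345].min(2)>130).astype(np.uint8)
    n,l,s,c=cv2.connectedComponentsWithStats(m); i=1+np.argmax(s[1:,4]); print(s[i]+[295,170,0,0,0],c[i]+[295,170])
save("s5.png",np.hstack([cv2.resize(np.ascontiguousarray(i[140:220,285:375,::-1]),None,fx=4.4,fy=4.4,interpolation=cv2.INTER_CUBIC) for i in(a,b)]))
E
```

```text
[310 180  21  17 280] [320.30357143 187.975     ]
[311 178  21  17 295] [320.86440678 186.06779661]
```

View pics/s5.png

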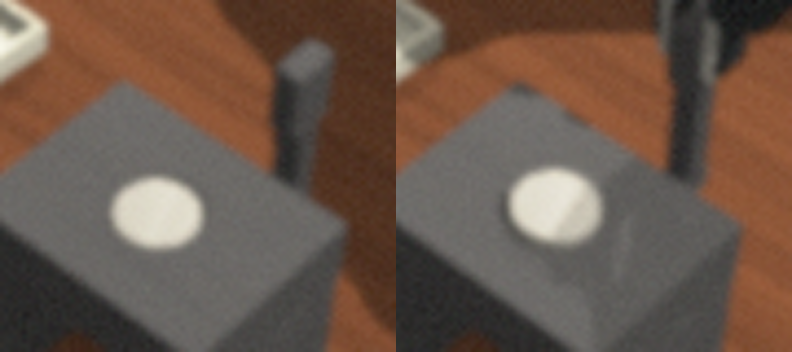

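The spacer is up by about 2 px (roughly 6 mm), so the rod is through the hole. I keep lifting.

Request:
step_arm --commands "0 0 0 -0.04 0 0 0; 0 0 0 -0.08 0 0 0; 0 0 0 -0.13 0 0 0; 0 0 0 -0.18 0 0 0; 0 0 0 -0.23 0 0 0; 0 0 0 -0.28 0 0 0; 0 0 0 -0.33 0 0 0; 0 0 0 -0.38 0 0 0; 0 0 0 -0.43 0 0 0; 0 0 0 -0.48 0 0 0; 0 0 0 -0.53 0 0 0; 0 0 0 -0.58 0 0 0; 0 0 0 -0.63 0 0 0; 0 0 0 -0.68 0 0 0; 0 0 0 -0.73 0 0 0; 0 0 0 -0.78 0 0 0; 0 0 0 -0.8 0 0 0; 0 0 0 -0.8 0 0 0"

```text
time_s: 12.9
eef_pos: [499.3, -9.9, 163.8]
ee_rot: [-0.0, 0.009, 1.0, 0.0]
force: [8.3, -2.2, -13.1]
grip_width: 0.184
grip_force: 28.1
```

Request:
step_arm --commands "0 0 0 -0.04 0 0 0; 0 0 0 -0.08 0 0 0; 0 0 0 -0.13 0 0 0; 0 0 0 -0.18 0 0 0; 0 0 0 -0.23 0 0 0; 0 0 0 -0.28 0 0 0; 0 0 0 -0.33 0 0 0; 0 0 0 -0.38 0 0 0; 0 0 0 -0.43 0 0 0; 0 0 0 -0.48 0 0 0; 0 0 0 -0.53 0 0 0; 0 0 0 -0.58 0 0 0; 0 0 0 -0.63 0 0 0; 0 0 0 -0.68 0 0 0; 0 0 0 -0.73 0 0 0; 0 0 0 -0.75 0 0 0; 0 0 0 -0.75 0 0 0; 0 0 0 -0.75 0 0 0"

```text
time_s: 14.4
eef_pos: [499.3, -10.3, 171.1]
ee_rot: [-0.0, 0.009, 1.0, -0.0]
force: [8.3, -4.0, -13.7]
grip_width: 0.185
grip_force: 28.1
```

```bash
python3 - <<'E'
from h import *
b=capture("scene")[:,:,::-1]
m=(b[150:210,295:345].min(2)>130).astype(np.uint8)
n,l,s,c=cv2.connectedComponentsWithStats(m); i=1+np.argmax(s[1:,4]); print(s[i]+[295,150,0,0,0],c[i]+[295,150])
save("s6.png",cv2.resize(np.ascontiguousarray(b[140:220,275:385,::-1]),None,fx=6,fy=6,interpolation=cv2.INTER_CUBIC))
E
```

```text
[312 173  21  18 314] [321.99044586 181.54140127]
```

View pics/s6.png

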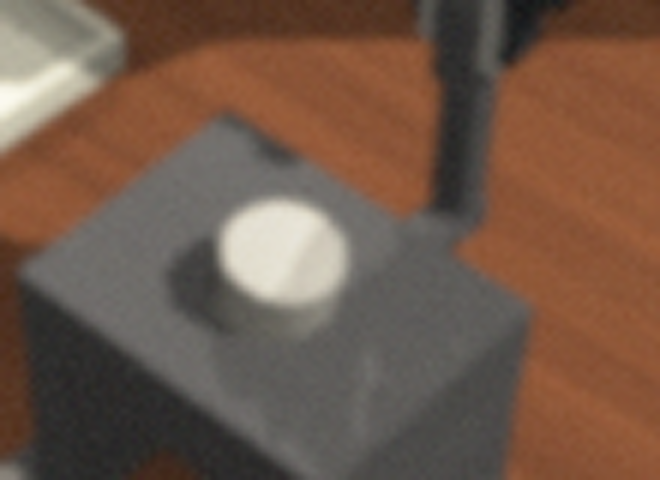

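The spacer now stands about 20 mm out (top at crop 283, 250). I release the handle and rise for a look from above.

Request:
step_arm --commands "0.4 0 0 0 0 0 0; 0.4 0 0 0 0 0 0; 0.4 0 0 0 0 0 0; 0.5 0 0 0 0 0 0; 0.6 0 0 -3 0 0 0; 0.8 0 0 -6.5 0 0 0; 1 -1 0 -10 0 0 0; 1 -3 0 -12 0 0 0; 1 -5 0 -13 0 0 0; 1 -6 0.2 -13 0 0 0; 1 -6 0.2 -13 0 0 0; 1 -6 0.2 -13 0 0 0"

```text
time_s: 15.45
eef_pos: [558.9, -8.9, 301.5]
ee_rot: [-0.001, 0.009, 1.0, 0.0]
force: [-0.7, -0.7, -0.4]
grip_width: 0.997
grip_force: 0.0
```

```bash
cat > m.py <<'E'
from h import *
for c in ("wrist","top"):
    b=capture(c)
    r=trace(c,"spacer")
    for x in r[:2]:
        ct=max(cv2.findContours(x["mask"].astype(np.uint8),0,2)[0],key=cv2.contourArea); el=cv2.fitEllipse(ct)
        print(c,round(x["score"],2),np.round(x["rect"]),el,ray(c,el[0],147))
    r=spot_point(c,"bore")
    print(c,[(np.round(x["xy"]),x["score"],ray(c,x["xy"],126)) for x in r[:1]])
    r=spot_point(c,"tray"); print("tray",[(np.round(x["xy"]),x["score"],ray(c,x["xy"],0)) for x in r[:1]])
    r=spot_point(c,"handle"); print("handle",[(np.round(x["xy"]),x["score"],ray(c,x["xy"],169)) for x in r[:1]])
    save("m_%s.png"%c,b)
    g=b.min(2)
E
python3 m.py; python3 -c "
from h import *
go([604,-8,200],np.pi/2-.02);print(sense()['force'])"
```

```text
wrist 0.93 [320. 228.  37.  41.] ((319.66943359375, 226.47877502441406), (38.458797454833984, 43.769351959228516), 157.82655334472656) [599.0122418  -4.8653463 147.       ]
wrist []
tray [(array([133., 138.]), 0.63, array([ 521.39630192, -263.58757628,    0.        ]))]
handle [(array([310., 126.]), 0.83, array([499.0555733 , -11.91457801, 169.        ]))]
top []
tray [(array([436., 257.]), 0.92, array([ 521.77524787, -264.24287518,    0.        ]))]
handle [(array([325., 265.]), 0.64, array([493.50625239,  -7.37931118, 169.        ]))]
t 15.95 at [559.2  -9.1 302.2] tooly [0.018 1.    0.   ] toolz [-0.  0. -1.] j [-0.23  0.36  1.29  0.    1.49 -1.78]
shift cm [-4.48  0.19 10.22] rot [ 0.    -0.     0.002]
[-0.05165229 -1.08392118 -0.45278407]
```

```bash
python3 - <<'E'
from h import *
a=cv2.imread("pics/m_wrist.png")[:,:,::-1];b=cv2.imread("pics/m_top.png")[:,:,::-1]
save("v.png",np.hstack([cv2.resize(a[100:300,240:400],None,fx=3,fy=3,interpolation=cv2.INTER_CUBIC)[:400],cv2.resize(b[180:247,295:355],None,fx=5,fy=6,interpolation=cv2.INTER_CUBIC)[:400]]) if 0 else cv2.resize(a[190:290,250:390],None,fx=5.6,fy=5.6,interpolation=cv2.INTER_CUBIC))
E
```

```text
(no output)
```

View pics/v.png

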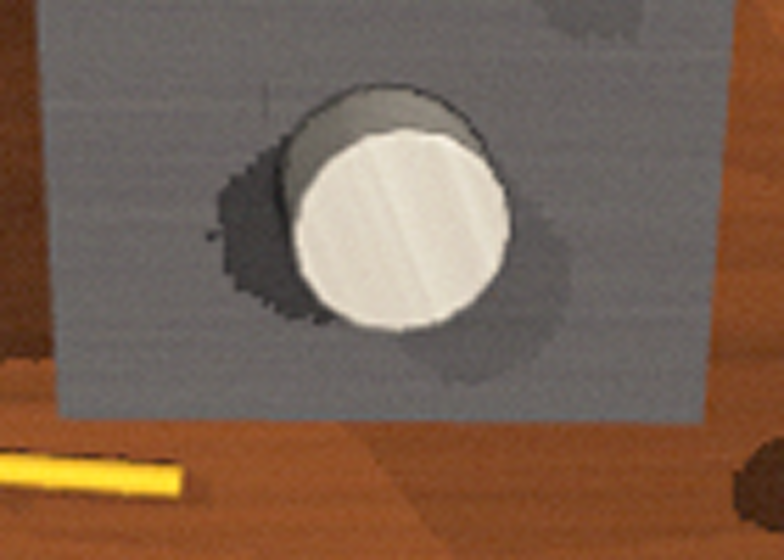

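The top disc is centred at (322, 231) in the wrist picture. The bore rim at block height is centred near (319.6, 224.5), so the spacer leans only slightly.

```bash
python3 - <<'E'
from h import *
P=lambda u,v,z:np.round(ray("wrist",(u/5.6+250,v/5.6+190),z),1)
print(P(402,230,147),P(296,230,147),P(510,230,147),P(402,130,147),P(402,330,147))
print("bore",P(390,193,126),P(280,193,126),P(390,85,126)); print("front corners",P(58,416,126),P(706,422,126))
p=P(402,230,147)
go([p[0],p[1],149],np.pi/2-.02)
E
```

```text
[605.1  -2.9 147. ] [604.8 -22.2 147. ] [605.5  16.7 147. ] [585.8  -2.7 147. ] [625.2  -3.1 147. ]
bore [606.5  -4.8 126. ] [606.1 -26.2 126. ] [584.4  -4.6 126. ]
front corners [654.  -72.8 126. ] [657.7  58.7 126. ]
t 15.95 at [559.2  -9.1 302.2] tooly [0.018 1.    0.   ] toolz [-0.  0. -1.] j [-0.23  0.36  1.29  0.    1.49 -1.78]
shift cm [-4.58  0.7  15.32] rot [ 0.    -0.     0.002]
```

Request:
step_arm --commands "0.85 -2.5 0.3 2 0 0 0; 0.85 -4.52 0.5 5 0 0 0; 0.85 -4.52 0.5 8 0 0 0; 0.85 -4.52 0.5 11 0 0 0; 0.85 -4.52 0.5 13 0 0 0; 0.85 -4.52 0.5 14.3 0 0 0; 0.85 -4.52 0.5 14.9 0 0 0; 0.85 -4.52 0.5 15.3 0 0 0; 0.7 -4.52 0.5 15.3 0 0 0; 0.6 -4.52 0.5 15.3 0 0 0; 0.6 -4.52 0.5 15.3 0 0 0; 0.6 -4.52 0.5 15.3 0 0 0"

```text
time_s: 16.95
eef_pos: [604.9, -5.0, 150.0]
ee_rot: [0.001, 0.009, 1.0, -0.0]
force: [0.8, -0.7, -0.4]
grip_width: 0.598
grip_force: 0.0
```

Request:
step_arm --commands "0.5 0 0 0 0 0 0; 0.4 0 0 0 0 0 0; 0.4 0 0 0 0 0 0; 0.4 0 0 0 0 0 0; 0.4 0 0 0 0 0 0" --newtons 20

```text
time_s: 17.37
eef_pos: [604.8, -4.9, 149.5]
ee_rot: [0.0, 0.009, 1.0, -0.0]
force: [0.8, 0.1, 3.4]
grip_width: 0.458
grip_force: 20.1
```

Request:
step_arm --commands "0.3 0 0 0 0 0 0; 0.3 0 0 0 0 0 0; 0.3 0 0 0 0 0 0; 0.3 0 0 -0.1 0 0 0; 0.3 0 0 -0.2 0 0 0; 0.3 0 0 -0.3 0 0 0; 0.3 0 0 -0.45 0 0 0; 0.3 0 0 -0.6 0 0 0; 0.3 0 0 -0.8 0 0 0; 0.3 0 0 -1 0 0 0; 0.3 0 0 -1 0 0 0" --newtons 70

```text
time_s: 18.28
eef_pos: [604.7, -4.9, 159.7]
ee_rot: [0.0, 0.009, 1.0, -0.0]
force: [-0.1, 0.4, -5.7]
grip_width: 0.435
grip_force: 70.7
```

Request:
step_arm --commands "0.3 0 0 -0.2 0 0 0; 0.3 0 0 -0.5 0 0 0; 0.3 0 0 -0.9 0 0 0; 0.3 0 0 -1.4 0 0 0; 0.3 0 0 -2 0 0 0; 0.3 0 0 -3 0 0 0; 0.3 0 0 -4.5 0 0 0; 0.3 0 0 -6 0 0 0; 0.3 0 0 -7.5 0 0 0; 0.3 0 0 -8.5 0 0 0; 0.3 0 0 -8.5 0 0 0; 0.3 0 0 -8.5 0 0 0"

```text
time_s: 19.28
eef_pos: [604.7, -4.9, 244.5]
ee_rot: [0.0, 0.009, 1.0, -0.0]
force: [-0.5, 0.2, -4.1]
grip_width: 0.433
grip_force: 71.2
```

```bash
python3 - <<'E'
from h import *
for c in("scene","wrist"):
    capture(c); r=trace(c,"spacer"); print(c,[(x["score"],np.round(x["rect"])) for x in r[:2]])
m=camera_model("scene")
if 1:
    r=trace("scene","spacer"); 
    if r: 
        p=r[0]["rect"][:2]; print("ray at z=224", ray("scene",p,224))
go([523,-264,150],np.pi/2-.02); print(sense()["force"],sense()["grip_width"])
E
```

```text
scene [(0.66, array([321., 153.,  18.,  31.]))]
wrist [(0.83, array([316., 254.,  74.,  92.]))]
ray at z=224 [610.23310522  -2.65296398 224.        ]
t 19.53 at [604.4  -4.9 243.3] tooly [0.018 1.    0.   ] toolz [-0.001  0.    -1.   ] j [-0.2   0.49  1.25 -0.    1.4  -1.75]
shift cm [  7.66 -26.06   9.33] rot [ 0.    -0.001  0.002]
[ 0.17818944  0.06823665 -2.20433092] 0.440591682928987
```

Request:
step_arm --commands "0.3 0.9 -3 0 0 0 0; 0.3 1.8 -6 0 0 0 0; 0.3 2.7 -9 0 0 0 0; 0.3 3.6 -12 0 0 0 0; 0.3 4.5 -15 0 0 0 0; 0.3 5.4 -18 0 0 0 0; 0.3 6.2 -21 1 0 0 0; 0.3 7 -24 3 0 0 0; 0.3 7.7 -26 6 0 0 0; 0.3 7.7 -26 9 0 0 0; 0.3 7.7 -26 12 0 0 0; 0.3 7.7 -26 14.5 0 0 0; 0.3 7.7 -26 16.5 0 0 0; 0.3 7.7 -26 17.8 0 0 0; 0.3 7.7 -26 18.5 0 0 0; 0.3 7.7 -26 18.5 0 0 0; 0.3 7.7 -26 18.5 0 0 0"

```text
time_s: 20.95
eef_pos: [523.2, -263.6, 59.5]
ee_rot: [0.0, 0.009, 1.0, -0.0]
force: [-0.5, -1.0, -2.7]
grip_width: 0.437
grip_force: 71.3
```

```bash
python3 - <<'E'
from h import *
for c in("top","scene","wrist"):
    capture(c)
    for l in("tray","spacer"):
        r=spot_point(c,l); print(c,l,[(round(x["score"],2),np.round(x["xy"]),np.round(ray(c,x["xy"],0 if l=="tray" else 20))) for x in r[:2]])
print(sense()["force"],sense()["eef_pos"])
E
```

```text
top tray [(0.97, array([436., 258.]), array([ 521., -265.,    0.]))]
top spacer []
scene tray [(0.64, array([315., 227.]), array([611., -14.,   0.])), (0.58, array([262., 152.]), array([ 523., -261.,    0.]))]
scene spacer [(0.61, array([258., 146.]), array([ 527., -268.,   20.]))]
wrist tray []
wrist spacer [(0.88, array([310., 239.]), array([ 524., -267.,   20.]))]
[-0.5549089  -0.41110903 -3.55671157] [ 523.08835694 -263.56245046   59.36288893]
```

Centred over the tray. I lower slowly until it touches.

Request:
step_arm --commands "0.3 0 0 0.2 0 0 0; 0.3 0 0 0.4 0 0 0; 0.3 0 0 0.6 0 0 0; 0.3 0 0 0.8 0 0 0; 0.3 0 0 1 0 0 0; 0.3 0 0 1.1 0 0 0; 0.3 0 0 1.2 0 0 0; 0.3 0 0 1.3 0 0 0; 0.3 0 0 1.3 0 0 0"

```text
time_s: 22.15
eef_pos: [523.0, -263.5, 45.9]
ee_rot: [-0.0, 0.009, 1.0, 0.0]
force: [0.1, 0.1, -3.3]
grip_width: 0.437
grip_force: 71.3
```

Request:
step_arm --commands "0.3 0 0 0.05 0 0 0; 0.3 0 0 0.1 0 0 0; 0.3 0 0 0.15 0 0 0; 0.3 0 0 0.2 0 0 0; 0.3 0 0 0.2 0 0 0"

```text
time_s: 22.57
eef_pos: [523.4, -263.7, 45.2]
ee_rot: [0.001, 0.009, 1.0, -0.0]
force: [-2.6, 2.1, 8.0]
grip_width: 0.434
grip_force: 72.4
```

Request:
step_arm --commands "0.3 0 0 0.05 0 0 0; 0.3 0 0 0.1 0 0 0; 0.3 0 0 0.1 0 0 0"

```text
time_s: 22.82
eef_pos: [523.6, -263.7, 45.0]
ee_rot: [0.001, 0.009, 1.0, -0.0]
force: [-4.2, 2.5, 13.1]
grip_width: 0.432
grip_force: 73.1
```

Request:
step_arm --commands "0.3 0 0 -0.08 0 0 0; 0.4 0 0 -0.08 0 0 0; 0.42 0 0 -0.08 0 0 0; 0.43 0 0 -0.08 0 0 0; 0.44 0 0 -0.08 0 0 0; 0.45 0 0 -0.08 0 0 0; 0.46 0 0 -0.08 0 0 0; 0.47 0 0 -0.08 0 0 0; 0.48 0 0 -0.08 0 0 0; 0.5 0 0 -0.08 0 0 0; 0.53 0 0 -0.08 0 0 0; 0.56 0 0 -0.08 0 0 0; 0.6 0 0 -0.08 0 0 0; 0.65 0 0 -0.08 0 0 0; 0.7 0 0 -0.08 0 0 0" --newtons 20

```text
time_s: 24.07
eef_pos: [523.0, -263.4, 43.8]
ee_rot: [-0.0, 0.009, 1.0, 0.0]
force: [0.3, -0.9, -0.3]
grip_width: 0.701
grip_force: 0.0
```

Request:
step_arm --commands "0.75 0 0 -1 0 0 0; 0.75 0 0 -3 0 0 0; 0.75 0 0 -6 0 0 0; 0.75 0 0 -9 0 0 0; 0.75 3 0 -12 0 0 0; 0.75 6 0 -15 0 0 0; 0.75 9 0 -17 0 0 0; 0.75 9 0 -17 0 0 0; 0.75 9 0 -17 0 0 0"

```text
time_s: 24.82
eef_pos: [432.6, -262.3, 215.9]
ee_rot: [0.001, 0.01, 1.0, -0.001]
force: [1.0, 0.1, -0.3]
grip_width: 0.75
grip_force: 0.0
```

```bash
python3 - <<'E'
from h import *
print(sense()["force"],sense()["eef_pos"])
for c in("top","scene","wrist"):
    save("f_%s.png"%c,capture(c))
    for l in("tray","spacer"):
        r=spot_point(c,l); print(c,l,[(round(x["score"],2),np.round(x["xy"]),np.round(ray(c,x["xy"],0 if l=="tray" else 4))) for x in r[:2]])
    for x in trace(c,"spacer")[:1]: print(c,np.round(x["rect"],1), cv2.minAreaRect(cv2.findNonZero(x["mask"].astype(np.uint8))))
# predicted silhouette of upright spacer at found place
p=ray("scene",spot_point("scene","spacer")[0]["xy"],4)
for c in("top","scene","wrist"):
    m=camera_model(c);Q=R.from_quat(np.array(m["rotation"])[[1,2,3,0]]).as_matrix();t=np.linspace(0,6.28,60)
    X=np.array([[p[0]+20*np.cos(a),p[1]+20*np.sin(a),z] for a in t for z in(4,40)])
    q=(X-m["eye"])@Q;uv=(q/q[:,2:])@np.array(m["mtx"]).T;print("pred",c,np.round([(uv[:,0].min()+uv[:,0].max())/2,(uv[:,1].min()+uv[:,1].max())/2,np.ptp(uv[:,0]),np.ptp(uv[:,1])],1))
E
```

```text
[ 0.9863476   0.09568164 -0.2596121 ] [ 432.6388199  -262.26174238  215.90305109]
top tray [(0.83, array([436., 259.]), array([ 517., -264.,    0.]))]
top spacer [(0.62, array([438., 258.]), array([ 519., -267.,    4.]))]
top [440.7 255.4  19.4  20.7] ((439.0, 255.0), (18.0, 20.0), 90.0)
scene tray [(0.79, array([260., 149.]), array([ 518., -272.,    0.]))]
scene spacer [(0.59, array([261., 149.]), array([ 519., -268.,    4.]))]
scene [257.2 145.4  14.5  22.1] ((259.0, 144.0), (20.0, 16.0), 90.0)
wrist tray [(0.68, array([314., 246.]), array([ 524., -264.,    0.]))]
wrist spacer [(0.78, array([314., 242.]), array([ 518., -265.,    4.])), (0.4, array([596., 384.]), array([752., 143.,   4.]))]
wrist [312.1 253.2  33.8  41.3] ((311.5, 254.0), (42.0, 35.0), 90.0)
pred top [441.  257.4  23.   19.5]
pred scene [260.1 143.6  17.8  22.1]
pred wrist [310.5 251.   35.8  44.9]
```

```bash
python3 - <<'E'
import cv2,numpy as np
a=cv2.imread("pics/f_wrist.png",0)
print(a[228:282:3,290:336:3])
E
```

```text
[[171 249 251 249 249 249 250 251 251 251 251 251 251 252 252 252]
 [217 251 251 251 251 252 253 254 254 253 252 252 252 252 252 251]
 [251 250 250 251 253 211 116 134 138 147 197 253 252 251 252 252]
 [250 251 253 253 103 115 122 138 152 152 150 155 254 251 251 251]
 [253 251 177 101 110 117 130 145 147 156 158 155 169 247 251 251]
 [183 183 181 103 114 122 131 143 148 153 159 159 150 249 251 251]
 [177 178 165 105 112 160 233 230 230 232 194 157 152 208 247 252]
 [182 188 132 116 225 230 233 230 227 225 232 233 149 211 244 248]
 [181 184 107 227 227 228 225 232 227 224 229 230 228 194 247 246]
 [184 180 162 224 224 225 226 233 228 225 224 233 225 211 245 243]
 [184 187 221 227 224 225 228 227 231 226 222 230 227 223 244 244]
 [178 175 230 226 224 224 224 225 232 227 225 226 229 221 245 245]
 [178 182 209 222 225 224 226 226 229 227 224 222 232 232 244 243]
 [177 179 186 224 227 222 223 224 223 231 228 224 228 244 244 244]
 [172 253 177 231 221 225 222 222 226 232 227 225 234 244 243 244]
 [249 249 250 250 241 223 220 224 226 226 228 239 242 242 243 243]
 [251 251 251 251 251 252 250 243 251 249 244 242 242 241 241 241]
 [250 251 250 250 250 250 250 251 251 250 249 241 241 241 241 242]]
```

The pixels show a round, evenly lit top face with the shaded side wall behind it, so the spacer is standing upright. I hand the job in.

```bash
python3 -c "
from rig import *
print(finish_job())"
```

```text
the job is handed in; nothing more can be done
None
```

The spacer was pushed about 20 mm out of the bore and now stands upright near the tray's centre, released; I handed the job in at about 25 s, and no verdict came back.

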